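# Line up the cleaned objectives on the parking rack

## Robot

A 6-joint arm with a two-finger parallel gripper is mounted at the origin on the work surface. World frame = base frame: x ahead of the robot, y to its left, z up, the work surface at z = 0. Lengths are in m, angles in rad, forces in N, time in s.
With the tool pointing down it reaches from about 0.25 to 0.725 m from the base axis. Payload 4 kg.
Tool frame: the origin (TCP) lies midway between the tips of the shut fingers; the grasp point (between the pads) lies 19 mm behind it (robot.hold_point_z is the distance from the TCP to the grasp point, in m); z points along the fingers, y is the direction in which the jaws open and shut (so a half turn about z gives the same grasp; the last joint's range is limited). The gripper opens to 85 mm and grips with 20 to 120 N. Pads are 22 mm wide; open, the fingers measure 114 mm over their backs; the gripper's body (76 mm by 85 mm) begins 54 mm behind the grasp point. The pads swing forward as they close: fully open they stand 13 mm farther back than shut.
Start: joints at [-1.222, 0.241, 0.005, 1.335, 0, 1.571], TCP at [0.171, -0.47, 0.231] pointing down, gripper open.
Joint ranges: [-2.72, 2.72], [-1.05, 1.87], [-1.09, 1.28], [-1.99, 2.15], [-1.42, 1.44], [-3.14, 3.14]. Speed limits (rad/s): [2.79, 2.79, 3.14, 3.14, 3.14, 3.14].

## Interface

Orientations are given as a unit quaternion [x, y, z, w].
In Python, from cell import telemetry, camera, get_calibration, order, find_in, outline_of, robot gives the robot as it stands.
- The arm moves only by the tool step_arm, never from a script. Its argument "targets" is one flat list of numbers, 7 for each row, row after row: the shift along the tool's x, y, z in cm, then the turn, a rotation vector about the tool's x, y, z in degrees, then the finger opening in cm, from 0 to 8.54. In form: [tx, ty, tz, ax, ay, az, gripper, tx, ty, tz, ax, ay, az, gripper, ...]. A call has 1 to 20 rows; each row shifts and turns the pose as measured when the row begins, along the tool's axes as they then stand; what a row does not reach is not made up. A row lasts 1/8 s, in which the tool goes at most 62.5 mm and 10.7 degrees, less where a joint would pass 70% of its speed; a pose out of reach is approached as far as the arm can. A call is refused whole if a number of a shift passes 6.25 or a number of a turn 10.7, either way. A call with a gripper value outside its range is refused whole. The fingers move at their own pace and stop on an object; "squeeze" is the grip in N (left out, the last holds). Time passes only in rows, so rows that do not move let the fingers close. It gives the time, the measured TCP pose, the force and the opening at its end, in the units of the state.
- telemetry.get_state(): the state, without advancing time (a new reading comes with each control period).
- camera(name): name is "scene" or "side" or "wrist"; returns the picture (420x560x3 uint8, red, green, blue); there is no depth.
- get_calibration(name): a dict with "fx", "fy", "cx", "cy" (pixels), "view" (4x4, takes a point from world to camera coordinates); the wrist camera has in their place "T_tool_cam" (4x4, takes a point from camera to tool coordinates, whose origin is the TCP and whose axes are the flange's). Camera axes: x right, y up, looking along -z (the intrinsics and any distortion apply to the point x, -y, -z); pixel columns grow to the right and rows downward; lengths in m; the calibration is good to about 2 mm. A picture is of the moment at which its call begins: read the wrist's pose just before it. get_calibration takes no time and is no camera call.
- order.hand_in(): hands the job in, once; it reports no verdict.
Trained networks look in the newest picture that a camera, given by its name, has taken for a name from the list of things; names that differ only in an ending like _2 or _b are one class to them, and where a whole thing is asked for, a point or a joint stands for the part that bears it (a point fixed in the world has none). Each returns a list of dicts, best first, with "p" (0 to 1); they miss things now and then, are a little off and sometimes report something else, mostly with a low value. They report only what shows in the picture. A call takes as long as a camera call.
- find_in(label, camera): "position" ([x, y, z] in m, in world coordinates, good to about 4 mm: the middle of the surface that is visible of it).
- outline_of(label, camera): "region" (420x560 bool, what is visible of it).
The state is a dict: "time_s": time; "joint_pos": joint angles; "joint_velocities": joint speeds; "joint_torque": joint torques, N m; "position": TCP position; "orientation": TCP orientation; "force": force on the tool from outside, world axes, zero at the start; "ft_torque": the same for the moment, N m; "width": opening from 0.0 (shut) to 1.0 (fully open).
Only numpy, scipy, OpenCV 4.12 (cv2) and the standard library are available. Lean on these libraries where they do the work, as an engineer would, in place of code of your own. Each camera call takes 0.05 s, during which the arm holds its last target. There are 200 camera calls.

## Task

Line the four cleaned microscope objectives up on the rack in order of length, each standing upright in a cup of its own: the longest in the cup next to the amber immersion-oil bottle, then ever shorter, so that the shortest ends up next to the white cleaner bottle. They are delicate optics: keep them upright and set each one down without dropping or toppling it, and leave the two bottles standing where they are.

Things in the scene. Friction and masses are not known exactly. Their poses are not given: they have to be found in the camera images.
- objective_red: The shortest microscope objective, 40 mm tall, red colour ring round its shoulder, seen from above. Loose, upright on its thread, lens up, on the lilac mat (top 2 mm above the work surface). Origin: centre of its underside, z up. Thread 25 mm dia. over the lowest 5 mm; steel barrel 30 mm dia. from 5 to 32 mm; tapering nose above. Grip the barrel 26 mm up. About 80 g.
- objective_yellow: The second shortest microscope objective, 49 mm tall, yellow colour ring round its shoulder, seen from above. Loose, upright on its thread, lens up, on the lilac mat (top 2 mm above the work surface). Origin: centre of its underside, z up. Thread 25 mm dia. over the lowest 5 mm; steel barrel 30 mm dia. from 5 to 36 mm; tapering nose above. Grip the barrel 26 mm up. About 100 g.
- objective_blue: The second longest microscope objective, 58 mm tall, light blue colour ring round its shoulder, seen from above. Loose, upright on its thread, lens up, on the lilac mat (top 2 mm above the work surface). Origin: centre of its underside, z up. Thread 25 mm dia. over the lowest 5 mm; steel barrel 30 mm dia. from 5 to 39 mm; tapering nose above. Grip the barrel 26 mm up. About 130 g.
- objective_white: The longest microscope objective, 67 mm tall, white (plus thin black) colour ring round its shoulder, seen from above. Loose, upright on its thread, lens up, on the lilac mat (top 2 mm above the work surface). Origin: centre of its underside, z up. Thread 25 mm dia. over the lowest 5 mm; steel barrel 30 mm dia. from 5 to 42 mm; tapering nose above. Grip the barrel 26 mm up. About 150 g.
- cup_a: One of four identical fixed black cups, felt floor, in a straight row on an aluminium rack (420 x 66 mm, top 14 mm above the work surface), 54 to 78 mm apart. Letters do not follow the row, go by position. Origin: centre of its underside on the rack top; felt 3 mm, rim 6 mm above it; inner dia. 44, outer 50 mm. y runs along the row: most finger room is on its x sides.
- cup_b: One of four identical fixed black cups, felt floor, in a straight row on an aluminium rack (420 x 66 mm, top 14 mm above the work surface), 54 to 78 mm apart. Letters do not follow the row, go by position. Origin: centre of its underside on the rack top; felt 3 mm, rim 6 mm above it; inner dia. 44, outer 50 mm. y runs along the row: most finger room is on its x sides.
- cup_c: One of four identical fixed black cups, felt floor, in a straight row on an aluminium rack (420 x 66 mm, top 14 mm above the work surface), 54 to 78 mm apart. Letters do not follow the row, go by position. Origin: centre of its underside on the rack top; felt 3 mm, rim 6 mm above it; inner dia. 44, outer 50 mm. y runs along the row: most finger room is on its x sides.
- cup_d: One of four identical fixed black cups, felt floor, in a straight row on an aluminium rack (420 x 66 mm, top 14 mm above the work surface), 54 to 78 mm apart. Letters do not follow the row, go by position. Origin: centre of its underside on the rack top; felt 3 mm, rim 6 mm above it; inner dia. 44, outer 50 mm. y runs along the row: most finger room is on its x sides.
- oil_bottle: Amber immersion-oil bottle with black cap, 34 mm diameter, 66 mm tall, loose, standing on one end of the rack, in line with the cups and about 76 mm (66 to 86) from the nearest one; which end differs every time. Origin: centre of its underside, z up. To be left standing.
- cleaner_bottle: White lens-cleaner bottle with blue cap, 34 mm diameter, 66 mm tall, loose, standing on the opposite end of the rack in the same way. Origin: centre of its underside, z up. To be left standing.

How it is judged:
At the end, for the whole second after the job is handed in: Each objective stands upright (within 0.08 rad) and at rest on the felt inside a cup, within 12 mm of the cup's centre; counted from the amber oil bottle the cups hold the white (longest), light blue, yellow and red (shortest) objective; both bottles stand within 15 mm of where they were ((horizontal distance between objective_white and cup_a below 0.012 m or horizontal distance between objective_white and cup_b below 0.012 m or horizontal distance between objective_white and cup_c below 0.012 m or horizontal distance between objective_white and cup_d below 0.012 m) and horizontal distance between objective_white and oil_bottle between 0.043 and 0.109 m and height (world z) of objective_white between 0.014 and 0.0195 m and angle between each of objective_white, objective_blue, objective_yellow, objective_red's own z axis and vertical below 0.08 rad and linear speed of each of objective_white, objective_blue, objective_yellow, objective_red, oil_bottle, cleaner_bottle below 0.02 m/s and angular speed of each of objective_white, objective_blue, objective_yellow, objective_red below 0.2 rad/s and (horizontal distance between objective_blue and cup_a below 0.012 m or horizontal distance between objective_blue and cup_b below 0.012 m or horizontal distance between objective_blue and cup_c below 0.012 m or horizontal distance between objective_blue and cup_d below 0.012 m) and horizontal distance between objective_blue and oil_bottle between 0.109 and 0.175 m and height (world z) of objective_blue between 0.014 and 0.0195 m and (horizontal distance between objective_yellow and cup_a below 0.012 m or horizontal distance between objective_yellow and cup_b below 0.012 m or horizontal distance between objective_yellow and cup_c below 0.012 m or horizontal distance between objective_yellow and cup_d below 0.012 m) and horizontal distance between objective_yellow and oil_bottle between 0.175 and 0.241 m and height (world z) of objective_yellow between 0.014 and 0.0195 m and (horizontal distance between objective_red and cup_a below 0.012 m or horizontal distance between objective_red and cup_b below 0.012 m or horizontal distance between objective_red and cup_c below 0.012 m or horizontal distance between objective_red and cup_d below 0.012 m) and horizontal distance between objective_red and oil_bottle between 0.241 and 0.307 m and height (world z) of objective_red between 0.014 and 0.0195 m and distance of each of oil_bottle, cleaner_bottle from where it was at the start of the episode below 0.015 m and angle between each of oil_bottle, cleaner_bottle's own z axis and vertical below 0.1 rad); the robot touches nothing.
It fails at once if an objective is dropped: it moves freely, out of the fingers, at over 0.5 m/s (a fall of about 13 mm) ((linear speed of objective_red above 0.5 m/s and contact force between the fingers and objective_red below 0.1 N) or (linear speed of objective_yellow above 0.5 m/s and contact force between the fingers and objective_yellow below 0.1 N) or (linear speed of objective_blue above 0.5 m/s and contact force between the fingers and objective_blue below 0.1 N) or (linear speed of objective_white above 0.5 m/s and contact force between the fingers and objective_white below 0.1 N)).
It fails at once if an objective is toppled or carried tilted by more than 0.6 rad (angle between any of objective_red, objective_yellow, objective_blue, objective_white's own z axis and vertical above 0.6 rad).
It fails at once if a bottle is pushed more than 15 mm from its place or knocked over ((distance of oil_bottle from where it was at the start of the episode above 0.015 m or angle between oil_bottle's own z axis and vertical above 0.5 rad) or (distance of cleaner_bottle from where it was at the start of the episode above 0.015 m or angle between cleaner_bottle's own z axis and vertical above 0.5 rad)).
It also fails if it takes over 112 s, if anything falls off the work surface, if the arm or the gripper's body presses on something with over 40 N, if the wrist force passes 120 N, or if a joint passes its speed limit or range.

## Working session

There is one attempt and no reset: what is moved stays moved. The work goes in short steps, Python scripts to look and compute and a tool call to move; the robot and the scene stay as the last step left them, time stands still between calls to the robot, and variables do not carry over. Pictures are saved under pics/ and viewed, about 12 in all and at most 16, crops included, and the job is handed in when it is done.

Besides the shell and the picture viewer there is one more tool, called after "Request:" as a command line: name --argument value ..., lists and objects as JSON in quotes. step_arm: Moves the arm, as the interface text tells. Its arguments: {"type":"object","properties":{"targets":{"type":"array","items":{"type":"number"}},"squeeze":{"type":"number"}},"required":["targets"]}

```bash
mkdir -p pics; ls; cat > h.py <<'E'
from cell import telemetry, camera, get_calibration, order, find_in, outline_of, robot
import numpy as np, cv2
def save(n,im): cv2.imwrite('pics/'+n+'.png',cv2.cvtColor(im,cv2.COLOR_RGB2BGR))
E
python3 - <<'E'
from h import *
s=telemetry.get_state(); print(s)
a=camera('scene');b=camera('side')
save('scene0',a);save('side0',b)
c=camera('wrist');save('wrist0',c)
for n in('scene','side','wrist'):print(get_calibration(n))
for l in['objective_red','objective_yellow','objective_blue','objective_white','cup_a','oil_bottle','cleaner_bottle']:
  for n in('scene','side'):
    print(l,n,[(np.round(d['position'],4).tolist(),round(d['p'],2)) for d in find_in(l,n)][:6])
E
```

```text
pics
{'time_s': 0.0, 'joint_pos': array([-1.22200321e+00,  2.41425333e-01,  3.72067412e-03,  1.33520693e+00,
        4.66020198e-07,  1.57079799e+00]), 'joint_velocities': array([ 0.00095294,  0.00020789,  0.00059203,  0.00091917, -0.00042809,
        0.00146207]), 'joint_torque': array([ 1.42730561e-03, -3.72318292e+01,  2.52407724e+01,  1.69290294e-02,
        3.04892601e-04, -6.21494920e-06]), 'position': array([ 0.17066431, -0.46929413,  0.23040544]), 'orientation': array([ 9.84831017e-01,  1.73512965e-01, -1.83285030e-04, -1.04162841e-03]), 'force': array([ 1.01277826, -0.30260347, -0.06949103]), 'ft_torque': array([-0.0218273 ,  0.00243725, -0.0053846 ]), 'width': 1.0006266723985713}
{'fx': 498.6611835303286, 'fy': 498.6611835303286, 'cx': 286.70601081979163, 'cy': 212.17665591817084, 'view': array([[ 0.72872099,  0.68478917, -0.00543231, -0.40998907],
       [-0.53148653,  0.57055011,  0.62609476,  0.23634127],
       [ 0.43184231, -0.45336119,  0.77972806, -1.22813269],
       [ 0.        ,  0.        ,  0.        ,  1.        ]])}
{'fx': 449.96106316466796, 'fy': 449.9610631
[... 1141 characters left out ...]
ide [([0.6784, 0.0447, 0.039], 0.88)]
objective_white scene [([0.6735, 0.2209, 0.0361], 0.76), ([0.688, 0.043, 0.0406], 0.17)]
objective_white side [([0.6687, 0.2213, 0.0395], 0.69)]
cup_a scene [([0.4712, 0.0443, 0.0159], 0.94), ([0.4781, -0.0932, 0.0189], 0.77), ([0.4796, 0.1077, 0.0165], 0.55), ([0.652, -0.0669, 0.0375], 0.37)]
cup_a side [([0.4722, 0.0396, 0.0155], 0.91), ([0.4759, 0.1031, 0.0162], 0.72), ([0.4801, -0.0267, 0.0147], 0.72), ([0.4728, -0.0951, 0.0162], 0.62)]
oil_bottle scene []
oil_bottle side [([0.4751, 0.1714, 0.0527], 0.89)]
cleaner_bottle scene [([0.4793, -0.1762, 0.0503], 0.75), ([0.6918, 0.0432, 0.0439], 0.45)]
cleaner_bottle side [([0.4645, -0.1805, 0.0539], 0.86)]
```

View pics/scene0.png

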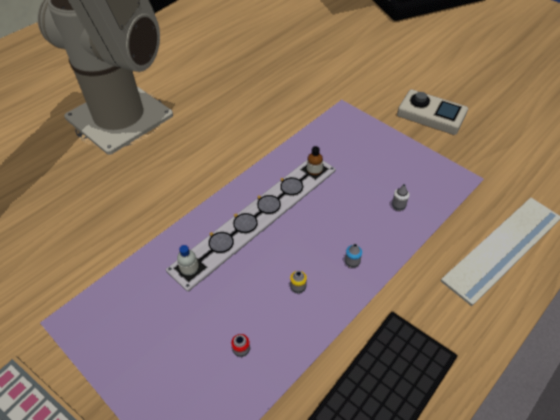

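View pics/side0.png

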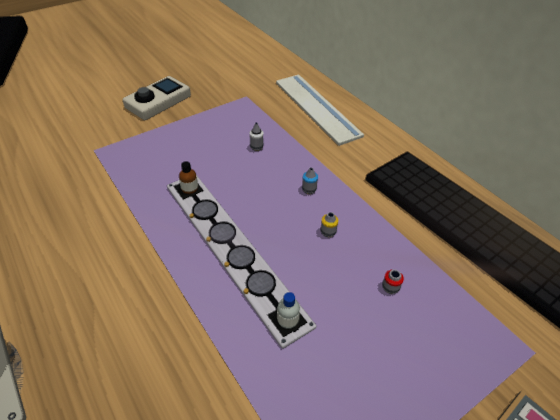

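The scene shows the oil bottle at the +y end of the rack (scene pixel 315,162) and the cleaner at the −y end (188,262). The four objectives stand on the mat at red (240,343), yellow (298,280), blue (354,255) and white (401,197). I'll refine their positions by fitting silhouettes in both cameras.

```bash
cat >> h.py <<'E'
from scipy.optimize import least_squares
def proj(P,n):
    c=get_calibration(n);V=c['view'];q=P@V[:3,:3].T+V[:3,3]
    return np.c_[c['cx']+c['fx']*q[:,0]/-q[:,2], c['cy']+c['fy']*q[:,1]/q[:,2]]
def solid(prof):
    t=np.linspace(0,2*np.pi,40)
    return np.vstack([np.c_[r*np.cos(t),r*np.sin(t),0*t+z] for r,z in prof])
def cen(pts):
    h=cv2.convexHull(pts.astype(np.float32));M=cv2.moments(h);x,y,w,hh=h[:,0,0].min(),h[:,0,1].min(),np.ptp(h[:,0,0]),np.ptp(h[:,0,1])
    return np.array([M['m10']/M['m00'],M['m01']/M['m00']]),M['m00']
def maskcen(reg):
    n,l,st,c=cv2.connectedComponentsWithStats(reg.astype(np.uint8)); k=1+np.argmax(st[1:,4])
    cs,_=cv2.findContours((l==k).astype(np.uint8),cv2.RETR_EXTERNAL,cv2.CHAIN_APPROX_NONE)
    return c[k],st[k,4]
def obj(H,sh,z): return solid([(.0125,0),(.0125,.005),(.015,.005),(.015,sh),(.004 if H>.045 else .008,H)])+[0,0,z]
OB={'objective_red':(.040,.032),'objective_yellow':(.049,.036),'objective_blue':(.058,.039),'objective_white':(.067,.042)}
def fit(S,ms,g):
    f=lambda p:np.concatenate([cen(proj(S+[p[0],p[1],0],n))[0]-m for n,m in ms])
    r=least_squares(f,g); return r.x,r.fun
E
python3 - <<'E'
from h import *
g={'objective_red':(.65,-.22),'objective_yellow':(.645,-.065),'objective_blue':(.685,.045),'objective_white':(.67,.22)}
camera('scene');camera('side')
for l,(H,sh) in OB.items():
  ms=[];S=obj(H,sh,.002)
  for n in('scene','side'):
    e=cen(proj(S+[*g[l],0],n))
    d=[maskcen(o['region']) for o in outline_of(l,n) if o['region'].any()]
    d=[(c,a) for c,a in d if np.linalg.norm(c-e[0])<20]
    if d: ms.append((n,d[0][0])); print(n,'area',d[0][1],'exp',round(e[1]))
  x,r=fit(S,ms,g[l]);print(l,x.round(4),'resid px',r.round(1))
# cups & bottles
S=solid([(.025,.014),(.025,.020)])
B=solid([(.017,.014),(.017,.05),(.007,.08)])
cs={n:[maskcen(o['region']) for o in outline_of('cup_a',n)] for n in('scene','side')}
for y in(.1,.04,-.027,-.095):
  ms=[]
  for n in cs:
    e=cen(proj(S+[.475,y,0],n)); d=[c for c,a in cs[n] if np.linalg.norm(c-e[0])<14 and .6<a/e[1]<1.4]
    if d: ms.append((n,d[0]))
  x,r=fit(S,ms,(.475,y));print('cup',x.round(4),r.round(1),len(ms))
for l,y in(('oil_bottle',.172),('cleaner_bottle',-.178)):
  ms=[]
  for n in('scene','side'):
    d=[maskcen(o['region'])[0] for o in outline_of(l,n)]
    d=[c for c in d if np.linalg.norm(c-cen(proj(B+[.475,y,0],n))[0])<20]
    if d: ms.append((n,d[0]))
  if ms: x,r=fit(B,ms,(.475,y));print(l,x.round(4),r.round(1))
print(telemetry.get_state()['time_s'])
E
```

```text
scene area 387 exp 365
side area 386 exp 410
objective_red [ 0.6556 -0.2122] resid px [ 0.4 -1.3  0.8  1.1]
scene area 313 exp 334
side area 355 exp 352
objective_yellow [ 0.6452 -0.0572] resid px [ 0.5 -1.1  0.9  0.7]
scene area 317 exp 340
side area 308 exp 338
objective_blue [0.685  0.0535] resid px [ 0.5 -1.2  1.1  0.2]
scene area 348 exp 346
side area 325 exp 326
objective_white [0.6666 0.2267] resid px [-0.3 -1.2  0.5  0.6]
cup [0.4738 0.1087] [ 0.4 -1.   0.7  0.6] 2
cup [0.4731 0.0403] [ 0.2 -1.   0.5  0.6] 2
cup [ 0.4722 -0.0261] [ 0.2 -1.4  0.7  0.5] 2
cup [ 0.4722 -0.0907] [ 0.3 -1.2  0.7  0.5] 2
oil_bottle [0.477  0.1811] [ 0.6 -0.2 -0.1  0.8]
cleaner_bottle [ 0.4725 -0.1696] [ 1.3 -0.9  0.5  1.2]
1.65
```

Request:
step_arm --targets '[0, 0, 0, 0, 0, -10, 8.54, 0, 0, 0, 0, 0, -10, 8.54, 0, 0, 0, 0, 0, -10, 8.54, 0, 0, 0, 0, 0, -10, 8.54, 0, 0, 0, 0, 0, -10, 8.54, 0, 0, 0, 0, 0, -10, 8.54, 0, 0, 0, 0, 0, -10, 8.54]'

```text
time_s: 2.52
position: [0.1709, -0.4699, 0.2313]
orientation: [0.693, 0.721, -0.0, -0.0]
force: [0.3, 0.6, 0.6]
width: 1.0
```

Request:
step_arm --targets '[2.15, 4.04, 0.26, 0, 0, 2.3, 8.54, 2.15, 4.04, 0.26, 0, 0, 0, 8.54, 2.15, 4.04, 0.26, 0, 0, 0, 8.54, 2.15, 4.04, 0.26, 0, 0, 0, 8.54, 2.15, 4.04, 0.26, 0, 0, 0, 8.54, 2.15, 4.04, 0.26, 0, 0, 0, 8.54, 2.15, 4.04, 0.26, 0, 0, 0, 8.54, 2.15, 4.04, 0.26, 0, 0, 0, 8.54, 2.15, 4.04, 0.26, 0, 0, 0, 8.54, 2.15, 4.04, 0.26, 0, 0, 0, 8.54, 2.15, 4.04, 0.26, 0, 0, 0, 8.54, 2.15, 4.04, 0.26, 0, 0, 0, 8.54]'

```text
time_s: 4.03
position: [0.6689, -0.2073, 0.1994]
orientation: [0.71, 0.704, -0.001, 0.002]
force: [0.6, -0.2, 0.1]
width: 1.001
```

```bash
cat >> h.py <<'E'
from scipy.spatial.transform import Rotation as R
def wproj(P,s):
    c=get_calibration('wrist');T=c['T_tool_cam']
    t=(P-s['position'])@R.from_quat(s['orientation']).as_matrix()
    q=(t-T[:3,3])@T[:3,:3]
    return np.c_[c['cx']+c['fx']*q[:,0]/-q[:,2], c['cy']+c['fy']*q[:,1]/q[:,2]]
def wfit(l,S,g,rad=60):
    s=telemetry.get_state();camera('wrist')
    e,a=cen(wproj(S+[*g,0],s)); print('exp',e.round(),round(a))
    d=[maskcen(o['region']) for o in outline_of(l,'wrist') if o['region'].any()]
    d=[x for x in d if np.linalg.norm(x[0]-e)<rad]
    for m,am in d:
        r=least_squares(lambda p:cen(wproj(S+[*p,0],s))[0]-m,g); print(l,'wrist',r.x.round(4),'px',m.round(),am)
E
python3 - <<'E'
from h import *
s=telemetry.get_state();print(s['position'],2*np.degrees(np.arctan2(s['orientation'][1],s['orientation'][0])),s['joint_pos'])
wfit('objective_red',obj(.04,.032,.002),(.6556,-.2122))
E
```

```text
[ 0.6688614  -0.20726051  0.19935427] 89.53342317211303 [-0.29889678  0.67467575  0.5988512   1.49196384 -0.00367046  1.28003733]
exp [265. 190.] 1004
objective_red wrist [ 0.6588 -0.212 ] px [269. 189.] 990
```

Request:
step_arm --targets '[-0.47, -1.2, 2, 0, 0, 0, 8.54, 0, 0, 4, 0, 0, 0, 8.54, 0, 0, 4, 0, 0, 0, 8.54, 0, 0, 4, 0, 0, 0, 8.54, 0, 0, 2.5, 0, 0, 0, 8.54, 0, 0, 0, 0, 0, 0, 8.54]'

```text
time_s: 4.88
position: [0.6572, -0.211, 0.0269]
orientation: [0.708, 0.706, -0.001, 0.001]
force: [0.8, 0.3, 0.6]
width: 1.004
```

Request:
step_arm --targets '[-0.1, 0, 1.2, 0, 0, 0, 8.54, 0, 0, 0.5, 0, 0, 0, 8.54, 0, 0, 0, 0, 0, 0, 4, 0, 0, 0, 0, 0, 0, 4, 0, 0, 0, 0, 0, 0, 4, 0, 0, 0, 0, 0, 0, 2, 0, 0, 0, 0, 0, 0, 2, 0, 0, 0, 0, 0, 0, 2, 0, 0, 0, 0, 0, 0, 2, 0, 0, 0, 0, 0, 0, 2]' --squeeze 40

```text
time_s: 6.12
position: [0.6603, -0.2136, 0.0147]
orientation: [0.708, 0.706, 0.001, 0.005]
force: [0.5, 0.0, 1.0]
width: 0.333
```

Request:
step_arm --targets '[0, 0, 0, 0, 0, 0, 4.5, 0, 0, 0, 0, 0, 0, 4.5, 0.1, 0, 0.5, 0, 0, 0, 4.5, 0, 0, 0, 0, 0, 0, 4.5]'

```text
time_s: 6.62
position: [0.6603, -0.2126, 0.0093]
orientation: [0.708, 0.706, 0.001, 0.005]
force: [-0.4, -0.2, -0.2]
width: 0.526
```

Request:
step_arm --targets '[0, 0, 0, 0, 0, 0, 2, 0, 0, 0, 0, 0, 0, 2, 0, 0, 0, 0, 0, 0, 2, 0, 0, 0, 0, 0, 0, 2]'

```text
time_s: 7.12
position: [0.6605, -0.2126, 0.0096]
orientation: [0.708, 0.706, 0.001, 0.005]
force: [-0.1, 0.5, 0.3]
width: 0.335
```

```bash
python3 - <<'E'
from h import *
s=telemetry.get_state();print(s['position'],R.from_quat(s['orientation']).as_matrix().round(3))
save('w1',camera('wrist'))
E
```

```text
[ 0.66052931 -0.21259195  0.00956749] [[ 0.003  1.     0.009]
 [ 1.    -0.003 -0.007]
 [-0.007  0.009 -1.   ]]
```

View pics/w1.png

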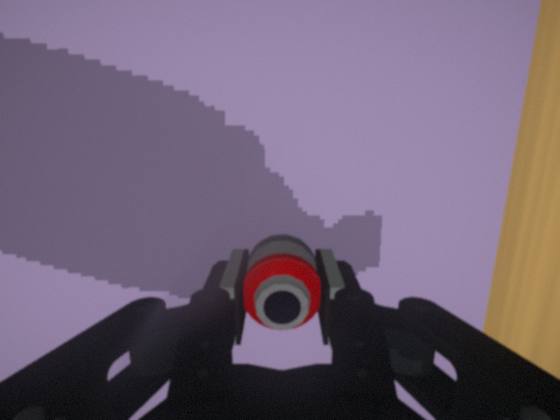

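Request:
step_arm --targets '[0, 0, -1, 0, 0, 0, 2, 0, 0, -3, 0.25, 0.2, 0, 2, 0, 0, -4, 0.25, 0.2, 0, 2, 0, 0, -4, 0, 0, 0, 2, 0, -1, -1, 0, 0, 0, 2, 1.67, -3, 0, 0, 0, 0, 2, 1.67, -3, 0, 0, 0, 0, 2, 1.67, -3, 0, 0, 0, 0, 2, 1.67, -3, 0, 0, 0, 0, 2, 1.67, -3, 0, 0, 0, 0, 2, 1.67, -2, 0, 0, 0, 0, 2, 0, 0, 0, 0, 0, 0, 2, 0, 0, 0, 0, 0, 0, 2]'

```text
time_s: 8.8
position: [0.4634, -0.1075, 0.1369]
orientation: [0.709, 0.705, -0.004, -0.007]
force: [0.3, -0.8, 0.1]
width: 0.334
```

```bash
python3 - <<'E'
from h import *
s=telemetry.get_state();print(s['position'],s['width'],R.from_quat(s['orientation']).as_matrix().round(3))
for y in(-.0907,-.0261,.0403):
  wfit('cup_a',solid([(.025,.014),(.025,.020)]),(.473,y),50)
save('w2',camera('wrist'))
E
```

```text
[ 0.46337231 -0.10754147  0.13685778] 0.33443870305880535 [[ 0.005  1.    -0.015]
 [ 1.    -0.005  0.004]
 [ 0.003 -0.015 -1.   ]]
exp [295. 179.] 3474
cup_a wrist [ 0.4751 -0.0909] px [298. 179.] 3498
exp [295.  88.] 4208
cup_a wrist [ 0.4759 -0.0264] px [299.  88.] 4341
exp [295. -19.] 5379
cup_a wrist [0.4769 0.023 ] px [300.  10.] 1283
```

View pics/w2.png

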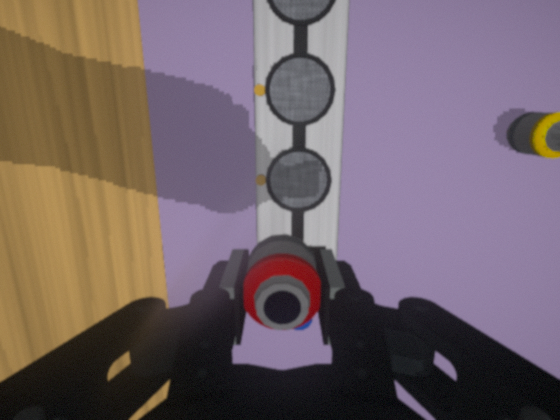

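Request:
step_arm --targets '[1.0, 0.8, 0, -0.4, -0.1, 0, 2, 0.65, 0.4, 1, -0.4, -0.1, 0, 2, 0, 0, 3, 0, 0, 0, 2, 0, 0, 3, 0, 0, 0, 2, 0, 0, 2.5, 0, 0, 0, 2, 0, 0, 0, 0, 0, 0, 2]'

```text
time_s: 9.9
position: [0.4783, -0.0877, 0.0375]
orientation: [0.708, 0.706, 0.001, 0.001]
force: [-0.3, -0.2, -0.8]
width: 0.331
```

```bash
cat >> h.py <<'E'
def st():
    s=telemetry.get_state();M=R.from_quat(s['orientation']).as_matrix();d=-M[2]
    print('t',round(s['time_s'],2),'pos',s['position'].round(4),'w',round(s['width'],3),'F',s['force'].round(1),'tiltfix deg',np.degrees([-d[1],d[0]]).round(2),'yaw',np.degrees(np.arctan2(M[1,0],M[0,0])).round(2))
E
python3 -c "from h import *;st()"
```

```text
t 9.9 pos [ 0.4783 -0.0877  0.0375] w 0.331 F [-0.3 -0.2 -0.8] tiltfix deg [ 0.1  -0.02] yaw 89.85
```

Request:
step_arm --targets '[-0.3, -0.3, 0.4, 0, 0, 0, 2, 0, 0, 0.4, 0, 0, 0, 2, 0, 0, 0.2, 0, 0, 0, 2, 0, 0, 0.15, 0, 0, 0, 2, 0, 0, 0.1, 0, 0, 0, 2, 0, 0, 0, 0, 0, 0, 2]'

```text
time_s: 10.65
position: [0.478, -0.0911, 0.0271]
orientation: [0.708, 0.706, 0.002, 0.003]
force: [-0.3, 0.6, -0.6]
width: 0.334
```

Request:
step_arm --targets '[0, -0.3, 0.15, 0, 0, 0, 2, 0, 0, 0.1, 0, 0, 0, 2, 0, 0, 0.1, 0, 0, 0, 2, 0, 0, 0, 0, 0, 0, 2]'

```text
time_s: 11.15
position: [0.4752, -0.0911, 0.0247]
orientation: [0.708, 0.706, 0.003, 0.004]
force: [-0.8, -0.1, 0.0]
width: 0.337
```

Request:
step_arm --targets '[0, 0, 0.1, 0, 0, 0, 2, 0, 0, 0.05, 0, 0, 0, 2]'

```text
time_s: 11.4
position: [0.4753, -0.0911, 0.0245]
orientation: [0.708, 0.706, 0.003, 0.004]
force: [-1.6, 0.8, 4.2]
width: 0.333
```

Request:
step_arm --targets '[0, 0, 0, 0, 0, 0, 4, 0, 0, 0, 0, 0, 0, 6, 0, 0, 0, 0, 0, 0, 8.54, 0, 0, -2, 0, 0, 0, 8.54, 0, 0, -4, 0, 0, 0, 8.54, 0, 0, -4, 0, 0, 0, 8.54, 0, 2, -2, 0, 0, 0, 8.54, 0.7, 4, -1, 0, 0, 0, 8.54, 0.7, 4, 0, 0, 0, 0, 8.54, 0.7, 4, 0, 0, 0, 0, 8.54, 0.7, 3, 0, 0, 0, 0, 8.54, 0, 0, 0, 0, 0, 0, 8.54, 0, 0, 0, 0, 0, 0, 8.54]'

```text
time_s: 13.02
position: [0.6473, -0.0627, 0.1563]
orientation: [0.708, 0.706, 0.002, 0.002]
force: [-0.0, 0.0, 0.2]
width: 0.999
```

```bash
python3 - <<'E'
from h import *
st()
wfit('objective_yellow',obj(.049,.036,.002),(.649,-.0572))
wfit('objective_red',obj(.04,.032,.017),(.4755,-.091))
st()
E
```

```text
t 13.03 pos [ 0.6473 -0.0627  0.1563] w 0.999 F [-0.   0.   0.2] tiltfix deg [0.3  0.03] yaw 89.81
exp [281. 190.] 1397
objective_yellow wrist [ 0.6478 -0.0574] px [280. 191.] 1364
exp [ 61. 236.] 1994
objective_red wrist [ 0.4764 -0.0903] px [ 62. 235.] 1982
t 13.22 pos [ 0.6472 -0.0629  0.1573] w 1.001 F [-0.4  0.1  0.7] tiltfix deg [0.37 0.03] yaw 89.77
```

Request:
step_arm --targets '[0.6, 0.1, 3, 0.3, 0, 0, 8.54, 0, 0, 4, 0, 0, 0, 8.54, 0, 0, 4, 0, 0, 0, 8.54, 0, 0, 2.3, 0, 0, 0, 8.54, 0, 0, 1, 0, 0, 0, 8.54, 0, 0, 0, 0, 0, 0, 8.54]'

```text
time_s: 13.98
position: [0.6484, -0.0587, 0.0155]
orientation: [0.709, 0.705, 0.002, 0.003]
force: [0.1, 0.2, -0.5]
width: 1.002
```

Request:
step_arm --targets '[0.15, 0, 0.6, 0, 0, 0, 5, 0, 0, 0, 0, 0, 0, 5, 0, 0, 0, 0, 0, 0, 4, 0, 0, 0, 0, 0, 0, 2, 0, 0, 0, 0, 0, 0, 2, 0, 0, 0, 0, 0, 0, 2, 0, 0, 0, 0, 0, 0, 2]'

```text
time_s: 14.85
position: [0.6511, -0.0574, 0.0134]
orientation: [0.709, 0.705, 0.005, 0.006]
force: [-0.2, -0.1, -0.8]
width: 0.342
```

```bash
python3 -c "from h import *;st()"
```

```text
t 14.85 pos [ 0.6511 -0.0574  0.0134] w 0.342 F [-0.2 -0.1 -0.8] tiltfix deg [0.84 0.11] yaw 89.62
```

Request:
step_arm --targets '[0, 0, 0, 0, 0, 0, 4.5, 0, 0, 0, 0.8, 0.1, 0, 4.5, 0, 0, 0.4, 0, 0, 0, 4.5, 0, 0, 0, 0, 0, 0, 4.5, 0, 0, 0, 0, 0, 0, 2, 0, 0, 0, 0, 0, 0, 2, 0, 0, 0, 0, 0, 0, 2, 0, 0, 0, 0, 0, 0, 2]'

```text
time_s: 15.85
position: [0.6516, -0.0574, 0.0094]
orientation: [0.709, 0.705, 0.0, 0.0]
force: [1.0, -0.3, 0.0]
width: 0.335
```

```bash
python3 -c "from h import *;st()"
```

```text
t 15.85 pos [ 0.6516 -0.0574  0.0094] w 0.335 F [ 1.  -0.3  0. ] tiltfix deg [0.03 0.  ] yaw 89.62
```

Request:
step_arm --targets '[0, 0, -1, 0, 0, 0, 2, 0, 0, -3, 0, 0, 0, 2, 0, 0, -3, 0, 0, 0, 2, 0, -1, -2, 0, 0, 0, 2, 0.5, -3, 0, 0, 0, 0, 2, 0.5, -3, 0, 0, 0, 0, 2, 0.5, -3, 0, 0, 0, 0, 2, 0.5, -3, 0, 0, 0, 0, 2, 0.5, -3, 0, 0, 0, 0, 2, 0.2, -1, 0, 0, 0, 0, 2, 0, 0, 0, 0, 0, 0, 2]'

```text
time_s: 17.23
position: [0.4718, -0.0286, 0.1055]
orientation: [0.71, 0.705, -0.0, -0.0]
force: [0.5, -0.2, -1.0]
width: 0.342
```

```bash
python3 -c "from h import *;st()"
```

```text
t 17.23 pos [ 0.4718 -0.0286  0.1055] w 0.342 F [ 0.5 -0.2 -1. ] tiltfix deg [-0.01  0.01] yaw 89.59
```

Request:
step_arm --targets '[0.22, 0.4, 1, 0, 0, 0, 2, 0, 0, 3, 0, 0, 0, 2, 0, 0, 2, 0, 0, 0, 2, 0, 0, 1, 0, 0, 0, 2, 0, 0, 0.3, 0, 0, 0, 2, 0, 0, 0, 0, 0, 0, 2]'

```text
time_s: 17.98
position: [0.4836, -0.0267, 0.0292]
orientation: [0.71, 0.704, 0.002, 0.002]
force: [0.3, 0.0, -1.4]
width: 0.34
```

```bash
python3 -c "from h import *;st()"
```

```text
t 17.98 pos [ 0.4836 -0.0267  0.0292] w 0.34 F [ 0.3  0.  -1.4] tiltfix deg [0.36 0.02] yaw 89.57
```

Request:
step_arm --targets '[0, -0.7, 0, 0.3, 0, 0, 2, 0, 0, 0.15, 0, 0, 0, 2, 0, 0, 0.1, 0, 0, 0, 2, 0, 0, 0.1, 0, 0, 0, 2, 0, 0, 0, 0, 0, 0, 2]'

```text
time_s: 18.6
position: [0.4777, -0.0268, 0.0274]
orientation: [0.71, 0.704, 0.002, 0.002]
force: [0.4, -0.5, -1.6]
width: 0.339
```

Request:
step_arm --targets '[0, -0.15, 0.2, 0.2, 0, 0, 2, 0, 0, 0.15, 0, 0, 0, 2, 0, 0, 0.1, 0, 0, 0, 2, 0, 0, 0.1, 0, 0, 0, 2]'

```text
time_s: 19.1
position: [0.4761, -0.0268, 0.0242]
orientation: [0.71, 0.704, 0.0, 0.001]
force: [-3.0, 0.4, 9.3]
width: 0.343
```

Request:
step_arm --targets '[0, 0, 0, 0, 0, 0, 4, 0, 0, 0, 0, 0, 0, 6, 0, 0, 0, 0, 0, 0, 8.54, 0, 0, -2, 0, 0, 0, 8.54, 0, 0, -4, 0, 0, 0, 8.54, 0, 0, -4, 0, 0, 0, 8.54, 0, 1, -3, 0, 0, 0, 8.54, 1.5, 4, 0, 0, 0, 0, 8.54, 1.5, 4, 0, 0, 0, 0, 8.54, 1.5, 4, 0, 0, 0, 0, 8.54, 1.5, 4, 0, 0, 0, 0, 8.54, 1.5, 3, 0, 0, 0, 0, 8.54, 0, 0, 0, 0, 0, 0, 8.54, 0, 0, 0, 0, 0, 0, 8.54]'

```text
time_s: 20.85
position: [0.6806, 0.0484, 0.1539]
orientation: [0.71, 0.704, -0.002, -0.001]
force: [-0.3, -0.8, -0.0]
width: 1.003
```

```bash
python3 - <<'E'
from h import *
st()
wfit('objective_blue',obj(.058,.039,.002),(.688,.0535))
wfit('objective_yellow',obj(.049,.036,.017),(.4765,-.026))
wfit('cup_a',solid([(.025,.014),(.025,.020)]),(.476,.0403),50)
wfit('cup_a',solid([(.025,.014),(.025,.020)]),(.476,.1087),50)
st()
E
```

```text
t 20.85 pos [0.6806 0.0484 0.1539] w 1.003 F [-0.3 -0.8 -0. ] tiltfix deg [-0.19  0.07] yaw 89.48
exp [290. 192.] 1477
objective_blue wrist [0.6865 0.0533] px [288. 192.] 1499
exp [ 31. 292.] 2223
objective_yellow wrist [ 0.4766 -0.0274] px [ 32. 293.] 2196
exp [ 33. 205.] 3079
cup_a wrist [0.4772 0.0404] px [ 34. 205.] 2991
exp [ 15. 120.] 3720
cup_a wrist [0.4825 0.1079] px [ 23. 121.] 2895
t 21.25 pos [0.6811 0.0483 0.1553] w 1.001 F [-0.  -0.3 -0. ] tiltfix deg [-0.05  0.04] yaw 89.46
```

Request:
step_arm --targets '[0.5, 0.5, 3, 0, 0, 0.5, 8.54, 0, 0, 4, 0, 0, 0, 8.54, 0, 0, 4, 0, 0, 0, 8.54, 0, 0, 2, 0, 0, 0, 8.54, 0, 0, 1, 0, 0, 0, 8.54, 0, 0, 0, 0, 0, 0, 8.54]'

```text
time_s: 22.0
position: [0.6879, 0.0526, 0.0153]
orientation: [0.714, 0.7, 0.002, 0.002]
force: [0.0, -0.6, 0.5]
width: 0.997
```

Request:
step_arm --targets '[0.1, 0, 0.6, 0, 0, -1, 5, 0, 0, 0, 0, 0, 0, 5, 0, 0, 0, 0, 0, 0, 4, 0, 0, 0, 0, 0, 0, 2, 0, 0, 0, 0, 0, 0, 2, 0, 0, 0, 0, 0, 0, 2, 0, 0, 0, 0, 0, 0, 4.5, 0, 0, 0, 0, 0, 0, 4.5]'

```text
time_s: 23.0
position: [0.6907, 0.0538, 0.0131]
orientation: [0.707, 0.707, 0.004, 0.004]
force: [-0.4, 0.6, 0.0]
width: 0.528
```

```bash
python3 -c "from h import *;st()"
```

```text
t 23.0 pos [0.6907 0.0538 0.0131] w 0.528 F [-0.4  0.6  0. ] tiltfix deg [ 0.71 -0.01] yaw 89.95
```

Request:
step_arm --targets '[0, 0, 0, 0.7, 0, 0, 4.5, 0, 0, 0.35, 0, 0, 0, 4.5, 0, 0, 0, 0, 0, 0, 4.5, 0, 0, 0, 0, 0, 0, 2, 0, 0, 0, 0, 0, 0, 2, 0, 0, 0, 0, 0, 0, 2, 0, 0, 0, 0, 0, 0, 2]'

```text
time_s: 23.88
position: [0.6911, 0.0539, 0.0097]
orientation: [0.707, 0.707, 0.0, -0.0]
force: [0.7, -0.1, -1.1]
width: 0.337
```

```bash
python3 -c "from h import *;st()"
```

```text
t 23.88 pos [0.6911 0.0539 0.0097] w 0.337 F [ 0.7 -0.1 -1.1] tiltfix deg [ 0.01 -0.02] yaw 89.95
```

Request:
step_arm --targets '[0, 0, -1, 0, 0, 0, 2, 0, 0, -3, 0, 0, 0, 2, 0, 0, -3, 0, 0, 0, 2, 0, -1, -2, 0, 0, 0, 2, -0.2, -3, 0, 0, 0, 0, 2, -0.2, -4, 0, 0, 0, 0, 2, -0.2, -4, 0, 0, 0, 0, 2, -0.2, -4, 0, 0, 0, 0, 2, -0.2, -3, 0, 0, 0, 0, 2, -0.2, -2, 0, 0, 0, 0, 2, 0, 0, 0, 0, 0, 0, 2]'

```text
time_s: 25.25
position: [0.4674, 0.0414, 0.1047]
orientation: [0.707, 0.707, -0.001, -0.001]
force: [0.7, -0.8, -1.2]
width: 0.339
```

```bash
python3 -c "from h import *;st()"
```

```text
t 25.25 pos [0.4674 0.0414 0.1047] w 0.339 F [ 0.7 -0.8 -1.2] tiltfix deg [-0.21 -0.01] yaw 89.97
```

Request:
step_arm --targets '[-0.1, 0.3, 1, 0, 0, 0, 2, 0, 0, 3, 0, 0, 0, 2, 0, 0, 2, 0, 0, 0, 2, 0, 0, 1, 0, 0, 0, 2, 0, 0, 0.3, 0, 0, 0, 2, 0, 0, 0, 0, 0, 0, 2]'

```text
time_s: 26.0
position: [0.4765, 0.0407, 0.0291]
orientation: [0.707, 0.707, 0.001, 0.001]
force: [0.3, 0.2, -1.9]
width: 0.34
```

```bash
python3 -c "from h import *;st()"
```

```text
t 26.0 pos [0.4765 0.0407 0.0291] w 0.34 F [ 0.3  0.2 -1.9] tiltfix deg [ 0.17 -0.04] yaw 89.96
```

Request:
step_arm --targets '[0, 0, 0.2, 0.2, 0, 0, 2, 0, 0, 0.15, 0, 0, 0, 2, 0, 0, 0.1, 0, 0, 0, 2, 0, 0, 0.1, 0, 0, 0, 2]'

```text
time_s: 26.5
position: [0.4783, 0.0409, 0.025]
orientation: [0.707, 0.707, 0.001, 0.001]
force: [-0.2, 0.0, -1.3]
width: 0.341
```

Request:
step_arm --targets '[0, -0.1, 0.1, 0.1, 0, 0, 2, 0, 0, 0.1, 0, 0, 0, 2]'

```text
time_s: 26.75
position: [0.478, 0.0409, 0.0245]
orientation: [0.707, 0.707, 0.002, 0.001]
force: [-3.3, 0.2, 11.4]
width: 0.34
```

Request:
step_arm --targets '[0, 0, 0, 0, 0, 0, 4, 0, 0, 0, 0, 0, 0, 6, 0, 0, 0, 0, 0, 0, 8.54, 0, 0, -2, 0, 0, 0, 8.54, 0, 0, -4, 0, 0, 0, 8.54, 0, 0, -4, 0, 0, 0, 8.54, 1, 1, -3, 0, 0, 0, 8.54, 3.5, 3.6, 0, 0, 0, 0, 8.54, 3.5, 3.6, 0, 0, 0, 0, 8.54, 3.5, 3.6, 0, 0, 0, 0, 8.54, 3.5, 3.6, 0, 0, 0, 0, 8.54, 2.5, 2, 0, 0, 0, 0, 8.54, 0, 0, 0, 0, 0, 0, 8.54, 0, 0, 0, 0, 0, 0, 8.54]'

```text
time_s: 28.5
position: [0.6554, 0.2198, 0.1556]
orientation: [0.708, 0.706, -0.0, -0.0]
force: [0.5, 0.0, 0.0]
width: 1.002
```

```bash
python3 - <<'E'
from h import *
st()
wfit('objective_white',obj(.067,.042,.002),(.669,.2265))
wfit('objective_blue',obj(.058,.039,.017),(.4775,.0408))
wfit('cup_a',solid([(.025,.014),(.025,.020)]),(.477,.1087),50)
st()
E
```

```text
t 28.5 pos [0.6554 0.2198 0.1556] w 1.002 F [0.5 0.  0. ] tiltfix deg [-0.02  0.01] yaw 89.82
exp [297. 190.] 1511
objective_white wrist [0.6704 0.2279] px [299. 189.] 1583
exp [ 80. 398.] 2225
objective_blue wrist [0.4701 0.0281] px [ 74. 410.] 600
exp [ 84. 313.] 2380
cup_a wrist [0.4723 0.1166] px [ 77. 306.] 1352
t 28.8 pos [0.6558 0.2194 0.157 ] w 0.997 F [ 0.1 -0.2 -0.9] tiltfix deg [ 0.09 -0.04] yaw 89.77
```

Request:
step_arm --targets '[0.8, 1.4, 3, 0, 0, 0, 8.54, 0, 0, 4, 0, 0, 0, 8.54, 0, 0, 4, 0, 0, 0, 8.54, 0, 0, 2, 0, 0, 0, 8.54, 0, 0, 1, 0, 0, 0, 8.54, 0, 0, 0, 0, 0, 0, 8.54]'

```text
time_s: 29.55
position: [0.6724, 0.2257, 0.0183]
orientation: [0.71, 0.704, 0.004, 0.002]
force: [-0.0, 0.5, 0.8]
width: 0.999
```

Request:
step_arm --targets '[0.2, 0, 0.8, 0.3, 0, 0, 5, 0, 0, 0, 0, 0, 0, 5, 0, 0, 0, 0, 0, 0, 4, 0, 0, 0, 0, 0, 0, 2, 0, 0, 0, 0, 0, 0, 2, 0, 0, 0, 0, 0, 0, 2, 0, 0, 0, 0, 0, 0, 4.5, 0, 0, 0, 0, 0, 0, 4.5]'

```text
time_s: 30.55
position: [0.6751, 0.2286, 0.0142]
orientation: [0.71, 0.704, 0.005, 0.002]
force: [1.3, -0.8, 0.8]
width: 0.527
```

```bash
python3 -c "from h import *;st()"
```

```text
t 30.55 pos [0.6751 0.2286 0.0142] w 0.527 F [ 1.3 -0.8  0.8] tiltfix deg [ 0.55 -0.3 ] yaw 89.57
```

Request:
step_arm --targets '[0, -0.1, 0, 0.5, -0.3, 0, 4.5, -0.1, 0, 0.45, 0, 0, 0, 4.5, 0, 0, 0, 0, 0, 0, 4.5, 0, 0, 0, 0, 0, 0, 2, 0, 0, 0, 0, 0, 0, 2, 0, 0, 0, 0, 0, 0, 2, 0, 0, 0, 0, 0, 0, 2]'

```text
time_s: 31.42
position: [0.6743, 0.2276, 0.0097]
orientation: [0.71, 0.704, 0.0, 0.0]
force: [-0.3, 0.1, -0.4]
width: 0.344
```

```bash
python3 -c "from h import *;st()"
```

```text
t 31.43 pos [0.6743 0.2276 0.0097] w 0.344 F [-0.3  0.1 -0.4] tiltfix deg [0.05 0.  ] yaw 89.57
```

Request:
step_arm --targets '[0, 0, -1, 0, 0, 0, 2, 0, 0, -3, 0, 0, 0, 2, 0, 0, -4, 0, 0, 0, 2, -0.5, -1, -3, 0, 0, 0, 2, -2.5, -3, -1, 0, 0, 0, 2, -2.5, -3.5, 0, 0, 0, 0, 2, -2.5, -3.5, 0, 0, 0, 0, 2, -2.5, -3.5, 0, 0, 0, 0, 2, -2.3, -3, 0, 0, 0, 0, 2, -1, -1.8, 0, 0, 0, 0, 2, 0, 0, 0, 0, 0, 0, 2, 0, 0, 0, 0, 0, 0, 2]'

```text
time_s: 32.92
position: [0.4753, 0.0876, 0.1389]
orientation: [0.71, 0.705, 0.003, 0.003]
force: [0.1, -0.3, -1.9]
width: 0.336
```

```bash
python3 - <<'E'
from h import *
st()
wfit('cup_a',solid([(.025,.014),(.025,.020)]),(.477,.1087),50)
st()
E
```

```text
t 32.92 pos [0.4753 0.0876 0.1389] w 0.336 F [ 0.1 -0.3 -1.9] tiltfix deg [ 0.46 -0.05] yaw 89.6
exp [280. 172.] 3458
cup_a wrist [0.4774 0.109 ] px [281. 172.] 3433
t 33.02 pos [0.4754 0.0877 0.1386] w 0.344 F [ 0.1 -0.2 -1. ] tiltfix deg [ 0.42 -0.04] yaw 89.62
```

Request:
step_arm --targets '[1, 0, 0, 0.4, 0, 0, 2, 1, -0.3, 1, 0, 0, 0, 2, 0, 0, 3, 0, 0, 0, 2, 0, 0, 3, 0, 0, 0, 2, 0, 0, 2, 0, 0, 0, 2, 0, 0, 0.9, 0, 0, 0, 2, 0, 0, 0, 0, 0, 0, 2]'

```text
time_s: 33.9
position: [0.4729, 0.1144, 0.0333]
orientation: [0.707, 0.707, -0.0, -0.001]
force: [1.0, -0.4, -0.4]
width: 0.338
```

```bash
python3 -c "from h import *;st()"
```

```text
t 33.9 pos [0.4729 0.1144 0.0333] w 0.338 F [ 1.  -0.4 -0.4] tiltfix deg [-0.12 -0.09] yaw 89.94
```

Request:
step_arm --targets '[-0.5, 0.3, 0, 0, 0, 0, 2, 0, 0, 0.3, 0, 0, 0, 2, 0, 0, 0.2, 0, 0, 0, 2, 0, 0, 0.1, 0, 0, 0, 2, 0, 0, 0.1, 0, 0, 0, 2]'

```text
time_s: 34.52
position: [0.4785, 0.1096, 0.0284]
orientation: [0.708, 0.707, 0.002, 0.0]
force: [-0.0, -0.4, -1.5]
width: 0.338
```

```bash
python3 -c "from h import *;st()"
```

```text
t 34.52 pos [0.4785 0.1096 0.0284] w 0.338 F [-0.  -0.4 -1.5] tiltfix deg [ 0.18 -0.17] yaw 89.92
```

Request:
step_arm --targets '[0, 0, 0.2, 0.2, -0.2, 0, 2, 0, -0.1, 0.15, 0, 0, 0, 2, 0, 0, 0.1, 0, 0, 0, 2, 0, 0, 0.1, 0, 0, 0, 2]'

```text
time_s: 35.02
position: [0.4774, 0.1096, 0.0245]
orientation: [0.708, 0.707, -0.0, 0.0]
force: [-2.9, -0.8, 9.4]
width: 0.342
```

Touched down. I'll release it, lift, and retreat to look.

Request:
step_arm --targets '[0, 0, 0, 0, 0, 0, 4, 0, 0, 0, 0, 0, 0, 6, 0, 0, 0, 0, 0, 0, 8.54, 0, 0, -2, 0, 0, 0, 8.54, 0, 0, -4, 0, 0, 0, 8.54, 0, 0, -4, 0, 0, 0, 8.54, 0, 0, -4, 0, 0, 0, 8.54, -4, 0, -4, 0, 0, 0, 8.54, -5, 0, -4, 0, 0, 0, 8.54, -5, 0, -3, 0, 0, 0, 8.54, -4, 0, 0, 0, 0, 0, 8.54, 0, 0, 0, 0, 0, 0, 8.54, 0, 0, 0, 0, 0, 0, 8.54]'

```text
time_s: 36.65
position: [0.4778, -0.0737, 0.2808]
orientation: [0.706, 0.708, -0.001, 0.001]
force: [-0.4, -0.6, 0.5]
width: 1.003
```

```bash
python3 - <<'E'
from h import *
st()
for l,y in(('objective_red',-.0907),('objective_yellow',-.0265),('objective_blue',.0405),('objective_white',.109)):
  wfit(l,obj(*OB[l],.017),(.477,y))
for y in(-.0907,-.0265,.0405,.109): wfit('cup_a',solid([(.025,.014),(.025,.020)]),(.477,y),25)
w=camera('wrist');sd=camera('side')
save('fin',np.hstack([cv2.resize(w,(400,300)),cv2.resize(sd[130:360,130:437],(400,300))]))
B=solid([(.017,.014),(.017,.05),(.007,.08)])
camera('scene')
for l,y in(('oil_bottle',.18),('cleaner_bottle',-.17)):
  ms=[(n,o) for n in('scene','side') for o in [maskcen(q['region'])[0] for q in outline_of(l,n)] if np.linalg.norm(o-cen(proj(B+[.475,y,0],n))[0])<20]
  if ms: print(l,fit(B,ms,(.475,y)),len(ms))
E
```

```text
t 36.65 pos [ 0.4778 -0.0737  0.2808] w 1.003 F [-0.4 -0.6  0.5] tiltfix deg [-0.01  0.19] yaw 90.1
exp [280. 187.] 684
objective_red wrist [ 0.4766 -0.0907] px [279. 187.] 682
exp [280. 129.] 688
objective_yellow wrist [ 0.4772 -0.0266] px [280. 129.] 721
exp [280.  60.] 874
objective_blue wrist [0.4798 0.0407] px [283.  60.] 913
exp [280. -18.] 1294
objective_white wrist [0.4792 0.0922] px [282.   2.] 92
exp [280. 183.] 1431
cup_a wrist [ 0.4751 -0.0855] px [278. 179.] 662
exp [280. 127.] 1599
cup_a wrist [ 0.4743 -0.0254] px [277. 126.] 813
exp [280.  62.] 1852
cup_a wrist [0.4729 0.0353] px [276.  68.] 916
exp [280. -10.] 2208
cup_a wrist [0.4781 0.0926] px [281.   8.] 556
oil_bottle (array([0.47631981, 0.18060339]), array([ 0.95862038, -0.28693204,  0.06964104,  1.13323123])) 2
cleaner_bottle (array([ 0.47206051, -0.16896989]), array([ 1.3313809 , -0.23529135,  0.01142748,  1.22687024])) 2
```

View pics/fin.png

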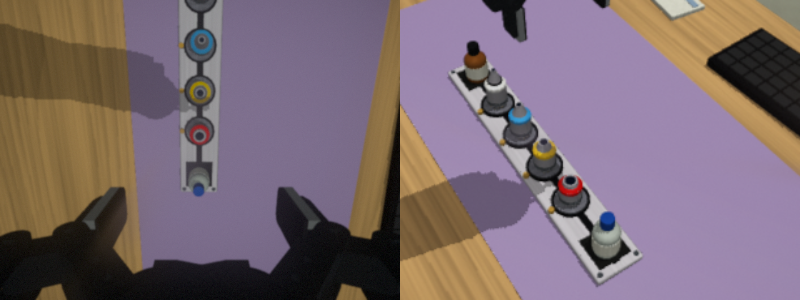

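The side view shows all four upright and centred in their cups: white (495,90), blue (519,120), yellow (543,155) and red (571,190), counted from the amber bottle. Both bottles stand where they were, and the gripper is clear.

```bash
python3 -c "
from h import *
print(order.hand_in());st()"
```

```text
the job is handed in; nothing more can be done
None
the job is handed in; nothing more can be done
```

All four objectives are standing in their cups, and I handed the job in at about 37 s of the 112 s allowed. From the amber oil bottle to the white cleaner bottle the order is white, light blue, yellow, red. I released each one only after the wrist force showed it had touched the felt.

**Objectives:** In the final pictures all four look upright. Red, yellow and blue measured within about 3 mm of their cup centres. White was cut off at the edge of the last wrist picture, so I have no final measurement of it. It was released within about 1 mm of its measured cup centre, and the side view shows it upright in the cup.

**Bottles:** Both measured within 1 mm of where they started.

**Disagreements:**
- **Camera positions:** The fixed cameras read x positions about 2–5 mm lower than the wrist camera and the actual grips, so I used the wrist values.
- **Final cup check:** The last cup outlines were partly hidden by the objectives, so I compared against the cup positions measured earlier.
- **Gripping:** The tool rose 4–5 mm each time the fingers closed, so I opened, lowered and gripped again on every objective.

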